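Square up the swivelling seal vise and lock it

ROBOT

A 7-joint arm with a two-finger parallel gripper is mounted at the origin on the work surface. World frame = base frame: x ahead of the robot, y to its left, z up, the work surface at z = 0. Lengths are in m, angles in rad, forces in N, time in s.
With the tool pointing down it reaches from about 0.4 to 0.85 m from the base axis. Payload 4.5 kg.
Tool frame: the origin (TCP) lies midway between the tips of the shut fingers; the grasp point (between the pads) lies 19 mm behind it; z points along the fingers, x is the direction in which the jaws open and shut, and the axes are right-handed (so a half turn about z gives the same grasp; the last joint's range is limited). The gripper opens to 88 mm and grips with 3 to 60 N. Pads are 18 mm wide; open, the fingers measure 123 mm over their backs; the gripper's body (75 mm by 187 mm) begins 45 mm behind the grasp point.
Start: joints at [1.279, 0.689, -0.195, 1.565, 0.157, 0.902, -0.215], TCP at [0.2, -0.592, 0.239] pointing down, gripper open.
Joint ranges: [-3.01, 3.01], [-0.46, 2.08], [-1.47, 1.51], [0.13, 2.56], [-1, 4.14], [0.04, 2.09], [-2.66, 2.66]. Speed limits (rad/s): [2.57, 2.57, 3.14, 3.14, 3.14, 3.14, 3.14].

INTERFACE

Orientations are given as a unit quaternion [x, y, z, w].
In Python, from plant import r gives the robot as it stands. The module is installed in compiled form; this text tells all that it offers.
- The arm moves only by the tool play_rows, never from a script. Its argument "increments" is a list of rows, each a list of 7 numbers: the opening, from 0 (shut) to 1 (fully open), then the shift along the tool's x, y, z in mm, then the turn, a rotation vector about the tool's x, y, z in rad. In form: [[hand, dx, dy, dz, wx, wy, wz], ...]. A call has exactly 8 rows; each row shifts and turns the pose as measured when the row begins, along the tool's axes as they then stand; what a row does not reach is not made up. A row lasts 1/8 s, in which the tool goes at most 62.5 mm and 10.7 degrees, less where a joint would pass 70% of its speed; a pose out of reach is approached as far as the arm can. A call is refused whole if a number of a shift passes 62.5 or a number of a turn 0.188, either way. A call with a gripper value outside its range is refused whole. The fingers move at their own pace and stop on an object; "grip_force" is the grip in N (left out, the last holds). Time passes only in rows, so rows that do not move let the fingers close, or fill a call up. It gives the time, the measured TCP pose, the force and the opening at its end, in the units of the state.
- r.get_state(): the state, without advancing time (a new reading comes with each control period).
- r.snapshot(name): name is "side" or "top"; returns the picture (480x640x3 uint8, red, green, blue); there is no depth.
- r.get_calibration(name): a dict with "fx", "fy", "cx", "cy" (pixels), "R" (3x3) and "t" (3): a world point X has camera coordinates R X + t. Camera axes: x right, y down, z forward; pixel columns grow to the right and rows downward; lengths in m; the calibration is good to about 2 mm. A picture is of the moment at which its call begins. get_calibration takes no time and is no camera call.
- r.finish_job(): hands the job in, once; it reports no verdict.
The state is a dict: "clock": time; "q": joint angles; "qd": joint speeds; "joint_torque": joint torques, N m; "tool_pos": TCP position; "eef_rot": TCP orientation; "contact_force": force on the tool from outside, world axes, zero at the start; "moment": the same for the moment, N m; "opening": opening from 0.0 (shut) to 1.0 (fully open).
Only numpy, scipy, OpenCV 4.12 (cv2) and the standard library are available. Lean on these libraries where they do the work, as an engineer would, in place of code of your own. Each camera call takes 0.05 s, during which the arm holds its last target.

TASK

The seal vise has been left swung round on its graduated swivel base. With the fingertips, push the side of the wooden vise until the index mark on the turning plate lines up with the zero line (the longest, widest line in the middle of the scale), then push the lock lever round counter-clockwise to its end stop so that the base is locked there. Only push: do not grip the vise or the lever, do not touch the clamped seal or its clamp key, leave the loose things on the bench where they are, and finish with the hand clear.

Things in the scene. Friction and masses are not known exactly. Their poses are not given: they have to be found in the camera images.
- stand: Swivel base bolted to the bench: dark round iron casting, 216 mm across at the foot, 204 mm at the top, 32 mm high, with a bright scale ring on top (77 to 102 mm from the axis). Origin: on the bench, on the turning axis; z up; scale on its -y side. Ears along +x and -x reach 135 mm out, 21 mm high; the lever's lug on +y reaches 138 mm out, 26 mm high. Place and yaw vary
- axis (a point): point on the turning axis, at the height of the turning plate's top (34 mm above the bench)
- swivel (a joint): angle of the turning plate with the vise (rad): 0 when the index mark is on the zero line, positive = index mark counter-clockwise of it seen from above. Starts between 0.5 and 1.15. Dry friction of about 0.2 N m (4 N at 50 mm from the axis) holds it wherever it is left; turns 3 rad either way
- index_mark (a point): the index mark, a black line 2.6 mm wide on the turning plate (steel disc, radius 76.5 mm, top 34 mm above the bench) beyond one short end of the vise. This point: its outer end, 77.5 mm from the axis, 34 mm above the bench. The direction from the axis to it is the vise's long direction
- zero_line (a point): inner end of the zero line, 77.5 mm from the axis on the stand's -y side, 34 mm above the bench; coincides with index_mark when the lines meet. The zero line is 21 mm long, 2.6 mm wide; the other black scale lines, every 5 degrees to 70 either side, are 6 mm long (10 mm at the tens, 14 mm at 30 and 60)
- cheek_ccw: long side of the vise on the counter-clockwise side of the index mark: 120 x 14 x 50 mm, 34 to 84 mm above the bench. Origin: centre of its underside, 31 mm beside the axis; x along the vise towards the index end, y outwards (outer face 7 mm out, 38 mm from the axis). The whole vise is a dark wooden block 120 x 76 x 50 mm centred on the axis
- cheek_cw: the opposite long side, same size; origin 31 mm beside the axis on the clockwise side, x towards the index end, its outer face 7 mm along its -y (38 mm from the axis)
- seal: square stone seal, 24 x 24 mm, clamped in the middle of the vise and fixed with it; top 102 mm above the bench, 18 mm above the vise, its top face inked dark red. Origin: centre of its underside, on the axis. Not to be touched
- clamp_key: steel wing key of the clamp screw, sticking out 16 mm from the middle of the vise's short end opposite the index mark (60 to 76 mm from the axis), wing 26 mm wide, 14 mm high, centred 64 mm above the bench; fixed with the vise. Origin: where it leaves the wood. Not to be touched
- lock (a joint): angle of the lock lever (rad): starts slack, 0 to 0.15; grows counter-clockwise seen from above; 1.2 is the end stop = fully locked. From about 1.0 rad it presses a brake shoe on the turning plate, which at 1.2 then takes over 1 N m to turn (some 25 N at 50 mm). About 0.2 to 0.3 N m to move (4 to 6 N at the grip); it stays where it is left
- lever_pivot (a point): point on the lever's vertical pivot axis, on the stand's +y side 121 mm from the turning axis, 38 mm above the bench. Round it are a steel boss of radius 12 mm and a nut, up to 53 mm above the bench
- lever_grip (a point): middle of the lever's grip, 58 mm from the pivot, 38 mm above the bench. The grip is a flat black bar 52 mm long (32 to 84 mm from the pivot), 16 mm wide in all, from 29 to 47 mm above the bench; free space of 29 mm below it. At lever value 0 the lever points 55 degrees counter-clockwise of the stand's +x
- grip_push: half of the lever's grip on its clockwise side, the face to push on: 52 x 5.5 x 18 mm; origin at its centre; x outwards along the lever
- grip_back: the other half of the lever's grip, on its counter-clockwise side, same size; origin at its centre
- stamp_tall: loose waisted wooden stamp standing upright, 72 mm high, foot radius 16 mm; origin: centre of its foot. Leave alone
- stamp_short: loose waisted wooden stamp standing upright, 55 mm high, foot radius 19 mm; origin: centre of its foot. Leave alone
- stone_blank: loose square stone blank standing upright, 25 x 25 x 60 mm; origin: centre of its foot. Leave alone
- graver: loose flat steel graver with a rubber grip lying on the bench, 170 x 13 x 11 mm, long along its x; origin under its middle. Leave alone
- paste_jar: loose round white lidded jar, radius 36 mm, 50 mm high; origin: centre of its foot. Leave alone
- phone: loose black phone lying flat, 150 x 72 x 9 mm; origin under its middle. Leave alone
- brush: loose brush lying on the bench, about 200 mm long; leave alone

How it is judged:
On the way:
1. the index mark is brought onto the zero line while the lock lever is still slack (distance between index_mark and zero_line below 0.0033 m and value of joint lock below 0.6 rad and velocity of joint swivel between -0.05 and 0.05 rad/s), for 0.3 s.
At the end, for the whole second after the job is handed in: The index mark stands on the zero line (within 3.3 mm at the rim, half of one 5-degree division), the lock lever is at its stop (beyond 1.1 of 1.2 rad), both at rest (distance between index_mark and zero_line below 0.0033 m and value of joint lock above 1.1 rad and velocity of joint swivel between -0.02 and 0.02 rad/s and velocity of joint lock between -0.05 and 0.05 rad/s); the robot touches nothing.
It fails at once if the vise is gripped: both its long sides are pressed by the fingers at once (contact force between each of cheek_ccw, cheek_cw and the fingers above 1 N).
It fails at once if the lever is gripped: both sides of its grip are pressed by the fingers at once (contact force between each of grip_push, grip_back and the fingers above 1 N).
It fails at once if the clamped seal or its clamp key is touched (contact force between any of seal, clamp_key and anything else above 1 N).
It fails at once if a loose thing on the bench is moved or lifted by more than 15 mm (distance of any of stamp_tall, stamp_short, stone_blank, graver, paste_jar, phone, brush from where it was at the start of the episode above 0.015 m).
It also fails if it takes over 56 s, if anything falls off the work surface, if the arm or the gripper's body presses on something with over 40 N, if the wrist force passes 120 N, or if a joint passes its speed limit or range.

## Working session

There is one attempt and no reset: what is moved stays moved. The work goes in short steps, Python scripts to look and compute and a tool call to move; the robot and the scene stay as the last step left them, time stands still between calls to the robot, and variables do not carry over. Pictures are saved under pics/ and viewed, and the job is handed in when it is done.

Besides the shell and the picture viewer there is one more tool, called after ">>>" as name([rows], argument=value, ...), one row to a line, values as JSON. play_rows: Moves the arm, as the interface text tells. Its arguments: {"type":"object","properties":{"increments":{"type":"array"},"grip_force":{"type":"number"}},"required":["increments"]}

```bash
mkdir -p pics
cat > look.py <<'E'
import sys,cv2,numpy as np
from plant import r
def snap(n,out):
    im=r.snapshot(n); cv2.imwrite('pics/'+out,im[:,:,::-1]); return im
E
python3 - <<'E'
from look import *
for n in('side','top'):
    snap(n,n+'0.png'); c=r.get_calibration(n); print(n,c)
print(r.get_state())
E
```

```text
side {'fx': 620.3020019747634, 'fy': 620.3020019747634, 'cx': 314.47884758739013, 'cy': 247.43401982673416, 'R': array([[ 0.99878281, -0.04713782,  0.01452337],
       [-0.01353724, -0.54510572, -0.83825801],
       [ 0.04743042,  0.83704108, -0.54508034]]), 't': array([-0.60178779,  0.07747976,  1.67469999])}
top {'fx': 511.70875881442646, 'fy': 511.70875881442646, 'cx': 316.5721989118699, 'cy': 232.28967060806664, 'R': array([[ 1.95335914e-02, -9.99801585e-01,  3.90241747e-03],
       [-9.87852797e-01, -1.99016744e-02, -1.54112861e-01],
       [ 1.54159947e-01, -8.44636359e-04, -9.88045544e-01]]), 't': array([-0.02297703,  0.60140561,  1.54161155])}
{'clock': 0.1, 'q': array([ 1.27877414,  0.6899222 , -0.19450256,  1.56622424,  0.15729751,
        0.90248977, -0.21509581]), 'qd': array([-0.00108982, -0.00266625, -0.00087872, -0.00249561, -0.00206569,
        0.00156322, -0.00062986]), 'joint_torque': array([-3.49043272e-03, -5.28507328e+01, -1.27115417e+00, -1.53837758e+01,
       -5.24481351e-02,  2.03860611e-03,  5.52088704e-05]), 'tool_pos': array([ 0.19982653, -0.59160299,  0.2379802 ]), 'eef_rot': array([ 8.12449098e-01, -5.83031542e-01, -7.06689749e-04, -4.29872596e-04]), 'contact_force': array([-0.4742497 , -0.55006821,  0.830764  ]), 'moment': array([-0.08583429, -0.02205466, -0.0013691 ]), 'opening': 0.9997929522587953}
```

View pics/top0.png

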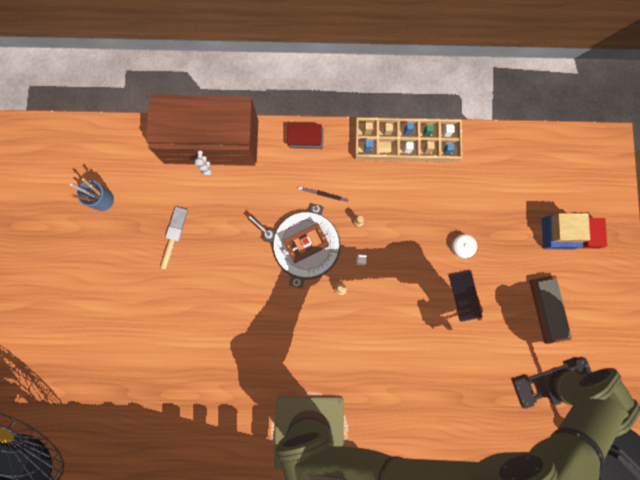

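View pics/side0.png

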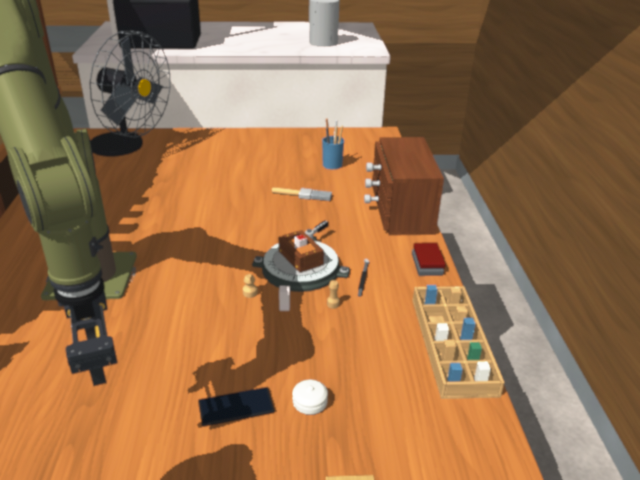

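Run:
```python
import cv2
a=cv2.imread('pics/top0.png')[175:300,235:385]
cv2.imwrite('pics/top0c.png',cv2.resize(a,None,fx=4.8,fy=4.8,interpolation=cv2.INTER_CUBIC)[:600,:720])
a=cv2.imread('pics/side0.png')[205:315,235:380]
cv2.imwrite('pics/side0c.png',cv2.resize(a,None,fx=5,fy=5,interpolation=cv2.INTER_CUBIC))
```

```text
(no output)
```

View pics/top0c.png

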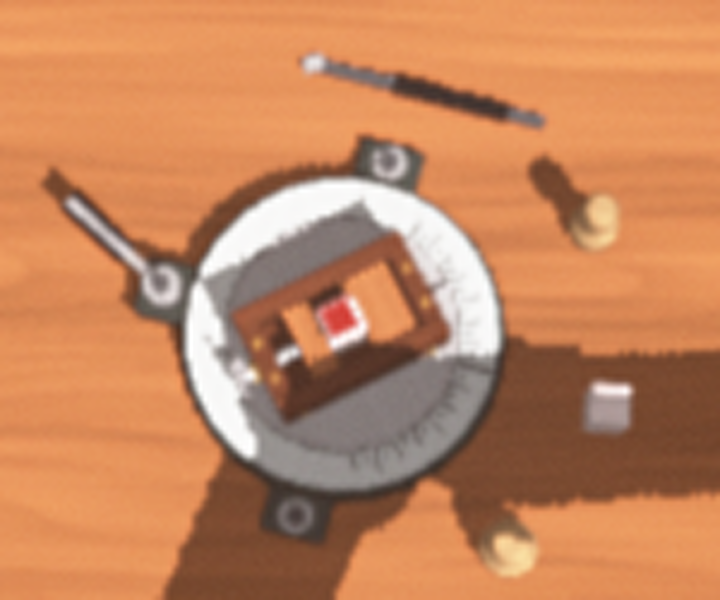

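View pics/side0c.png

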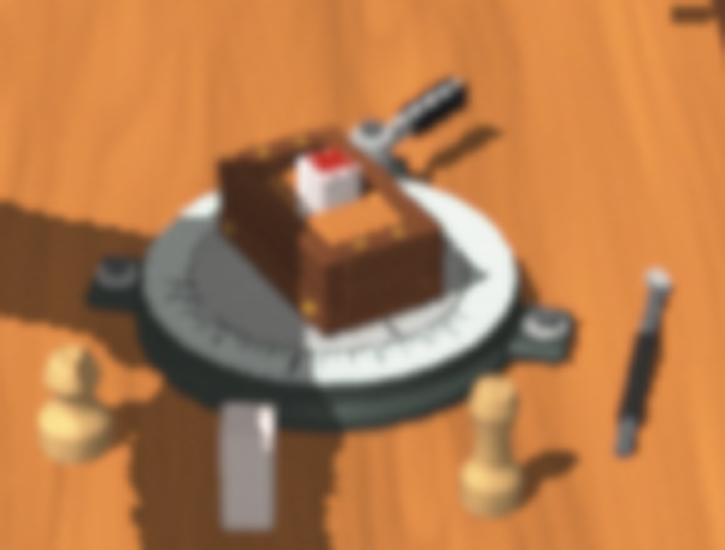

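```bash
cat >> look.py <<'E'
def proj(n,X):
    c=r.get_calibration(n); Y=np.atleast_2d(X)@np.array(c['R']).T+c['t']
    return np.c_[c['fx']*Y[:,0]/Y[:,2]+c['cx'],c['fy']*Y[:,1]/Y[:,2]+c['cy']]
def ray(n,uv,z):
    c=r.get_calibration(n); uv=np.atleast_2d(uv).astype(float); R=np.array(c['R'])
    d=np.c_[(uv[:,0]-c['cx'])/c['fx'],(uv[:,1]-c['cy'])/c['fy'],np.ones(len(uv))]@R
    o=-R.T@np.array(c['t']); s=(z-o[2])/d[:,2]; return o+d*s[:,None]
def rect(n,im,cen,z,half=.15,mm=.5):
    # plane picture: right=-y, up=+x
    N=int(2*half*1000/mm); P=np.array([[cen[0]+half,cen[1]+half,z],[cen[0]+half,cen[1]-half,z],[cen[0]-half,cen[1]-half,z],[cen[0]-half,cen[1]+half,z]])
    H=cv2.getPerspectiveTransform(np.float32(proj(n,P)),np.float32([[0,0],[N,0],[N,N],[0,N]]))
    return cv2.warpPerspective(im,H,(N,N),flags=cv2.INTER_CUBIC)
E
python3 - <<'E'
from look import *
def cr(x,y): return (235+x/4.8,175+y/4.8)
print('ears,boss',ray('top',[cr(390,160),cr(295,515)],.021),ray('top',[cr(160,285)],.053))
e=ray('top',[cr(390,160),cr(295,515)],.025); cen=e.mean(0); print(cen)
for n in('top','side'):
    im=cv2.imread(f'pics/{n}0.png'); w=rect(n,im,(0.54,0.02),.034); cv2.imwrite(f'pics/{n}0r.png',w)
E
```

```text
ears,boss [[ 0.68276198 -0.00853609  0.021     ]
 [ 0.44729435  0.04834153  0.021     ]] [[0.5912375 0.1377788 0.053    ]]
[0.56450618 0.01982848 0.025     ]
```

View pics/top0r.png

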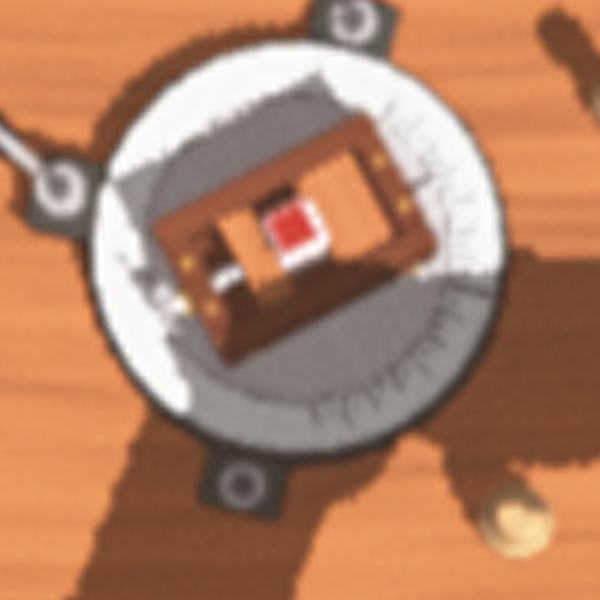

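View pics/side0r.png

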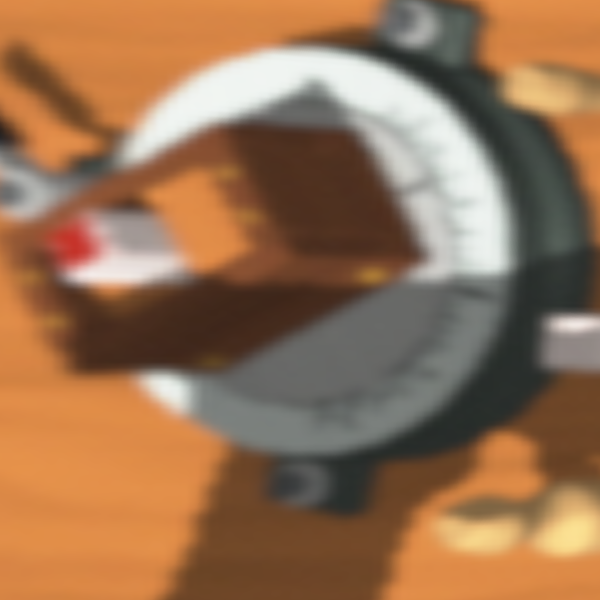

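```bash
cat >> look.py <<'E'
from scipy.optimize import least_squares
def circ(n,im,g=(0.566,.02),z=.032,rad=.102):
    """radial edge search for ring outer rim on bright->dark; centre from fixed radius"""
    mm=.5; w=rect(n,im,g,z,half=.15,mm=mm); gsc=cv2.cvtColor(w,cv2.COLOR_BGR2GRAY).astype(np.float32); sat=cv2.cvtColor(w,cv2.COLOR_BGR2HSV)[...,1].astype(np.float32)
    gsc=cv2.GaussianBlur(gsc,(0,0),1.5); pts=[]
    for a in np.arange(-np.pi,np.pi,np.pi/90):
        rr=np.arange(185,225,.5); u=300+rr*np.cos(a); v=300-rr*np.sin(a)
        p=cv2.remap(gsc,u.astype(np.float32)[None],v.astype(np.float32)[None],cv2.INTER_LINEAR)[0]
        s=cv2.remap(sat,u.astype(np.float32)[None],v.astype(np.float32)[None],cv2.INTER_LINEAR)[0]
        d=np.gradient(p); i=d.argmin()
        if d[i]<-2.5 and s[max(i-12,0):max(i-4,1)].mean()<40: pts.append((u[i],v[i]))
    pts=np.array(pts)
    f=lambda c:np.hypot(pts[:,0]-c[0],pts[:,1]-c[1])-c[2]
    s=least_squares(f,[300,300,204],loss='soft_l1',f_scale=1.)
    f2=least_squares(lambda c:f([c[0],c[1],rad*1000/mm]),[300,300],loss='soft_l1',f_scale=1.)
    W=lambda c:np.array([g[0]+.15-c[1]*mm/1000,g[1]+.15-c[0]*mm/1000])
    return W(s.x),s.x[2]*mm,W(f2.x),len(pts),np.abs(s.fun).mean()*mm
E
python3 - <<'E'
from look import *
for n in('top','side'):
    im=cv2.imread(f'pics/{n}0.png'); print(n,circ(n,im,z=.032), circ(n,im,z=.032,g=(.565,.015)))
E
```

```text
top (array([0.56651225, 0.02180796]), np.float64(101.893938045128), array([0.5665116 , 0.02180402]), 179, np.float64(0.3139505417046942)) (array([0.56654418, 0.0217982 ]), np.float64(101.932845186249), array([0.56654527, 0.02180354]), 179, np.float64(0.32836719300587525))
side (array([0.56436341, 0.02100588]), np.float64(102.6458904862762), array([0.56461534, 0.02033723]), 97, np.float64(0.7877026956110987)) (array([0.56446676, 0.02123048]), np.float64(102.73135655669176), array([0.56470929, 0.02045372]), 99, np.float64(0.7642785288814637))
```

```bash
cat >> look.py <<'E'
AX={'top':(0.5665,.0218),'side':(.5645,.0207)}
def polar(n,im,z=.034,r0=.055,r1=.112,a0=-170,a1=-20,k=5):
    c=AX[n]; A=np.radians(np.arange(a0,a1,1/k)); Rr=np.arange(r0,r1,.00025)
    a,rr=np.meshgrid(A,Rr); P=np.stack([c[0]+rr*np.cos(a),c[1]+rr*np.sin(a),np.full(a.shape,z)],-1).reshape(-1,3)
    uv=proj(n,P).reshape(a.shape+(2,)).astype(np.float32)
    return cv2.remap(im,uv[...,0],uv[...,1],cv2.INTER_CUBIC)
E
python3 - <<'E'
from look import *
o=[]
for n in('top','side'):
    im=cv2.imread(f'pics/{n}0.png'); p=polar(n,im); 
    for a in range(-170,-20,10): cv2.putText(p,str(a),(int((a+170)*5),10),0,.35,(0,0,255),1)
    o.append(p)
cv2.imwrite('pics/pol0.png',np.vstack(o))
E
```

```text
(no output)
```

View pics/pol0.png

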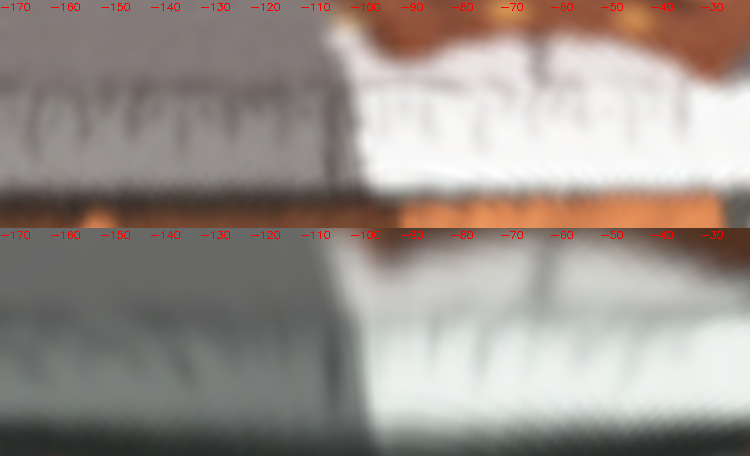

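```bash
cat >> look.py <<'E'
from scipy.spatial.transform import Rotation as Ro
A0=np.array([.5657,.0213])
def to(x,y,z,ang):
    s=r.get_state(); R=Ro.from_quat(s['eef_rot']); p=s['tool_pos']
    T=Ro.from_euler('z',ang,degrees=True)*Ro.from_quat([1,0,0,0])
    d=R.inv().apply(np.array([x,y,z])-p)*1000; w=(R.inv()*T).as_rotvec()
    X=R.as_matrix()
    print('t %.2f'%s['clock'],'pos',p.round(4),'ang %.1f'%np.degrees(np.arctan2(X[1,0],X[0,0])),'tool',d.round(1),'rot',w.round(3),'F',s['contact_force'].round(1),'q',s['q'].round(2))
def vis(th,al,out):  # vise angle th deg (index dir), along, out on ccw side
    d=np.array([np.cos(np.radians(th)),np.sin(np.radians(th))]); n=np.array([-d[1],d[0]])
    return A0+al/1000*d+out/1000*n
E
python3 - <<'E'
from look import *
x,y=vis(-62,42,63); print(x,y); to(x,y,.16,-62)
for nm,uv,z in [('tall?',(359.5,222),.04),('short?',(341,290),.03),('blank',(361.5,260),.05),('graver',(297,188),.005),('graver',(348,200),.005)]: print(nm,ray('top',uv,z).round(3))
E
```

```text
0.6410435039871198 0.013792909555436193
t 0.10 pos [ 0.1998 -0.5916  0.238 ] ang -71.3 tool [-432.1 -611.8   78.6] rot [-0.     0.002 -0.163] F [-0.5 -0.6  0.8] q [ 1.28  0.69 -0.19  1.57  0.16  0.9  -0.22]
tall? [[ 0.638 -0.145  0.04 ]]
short? [[ 0.426 -0.09   0.03 ]]
blank [[ 0.518 -0.151  0.05 ]]
graver [[0.752 0.055 0.005]]
graver [[ 0.715 -0.11   0.005]]
```

>>> play_rows([
  [0,-34,-48,0,0,0,0],
  [0,-34,-48,0,0,0,0],
  [0,-34,-48,0,0,0,0],
  [0,-34,-48,0,0,0,0],
  [0,-34,-48,0,0,0,0],
  [0,-34,-48,0,0,0,0],
  [0,-34,-48,0,0,0,0],
  [0,-34,-48,0,0,0,0],
])

```text
clock: 1.1
tool_pos: [0.4817, -0.2057, 0.2348]
eef_rot: [0.809, -0.588, -0.002, 0.001]
contact_force: [1.1, -0.8, -0.7]
opening: 0.119
```

Run:
```python
from look import *
x,y=vis(-62,42,63); to(x,y,.16,-62)
```

```text
t 1.10 pos [ 0.4817 -0.2057  0.2348] ang -72.1 tool [-159.6 -219.5   74.3] rot [ 0.003  0.002 -0.175] F [ 1.1 -0.8 -0.7] q [ 0.4   0.56 -0.14  1.87  0.11  0.72 -1.06]
```

>>> play_rows([
  [0,-36,-49,5,0,0,-0.04],
  [0,-36,-49,5,0,0,-0.04],
  [0,-36,-49,5,0,0,-0.04],
  [0,-34,-46,10,0,0,-0.04],
  [0,-28,-38,15,0,0,-0.02],
  [0,-8,-10,15,0,0,0],
  [0,0,0,10,0,0,0],
  [0,0,0,0,0,0,0],
])

```text
clock: 2.1
tool_pos: [0.638, 0.062, 0.1643]
eef_rot: [0.861, -0.508, -0.003, 0.002]
contact_force: [-0.7, -0.7, -0.2]
opening: 0.002
```

Run:
```python
from look import *
x,y=vis(-62,42,63); to(x,y,.055,-62)
```

```text
t 2.10 pos [0.638  0.062  0.1643] ang -61.1 tool [ 44.1  20.  109.3] rot [0.006 0.004 0.015] F [-0.7 -0.7 -0.2] q [-0.09  0.8  -0.14  1.58  0.14  0.78 -1.36]
```

>>> play_rows([
  [0,22,10,10,0,0,0],
  [0,15,8,20,0,0,0],
  [0,6,2,25,0,0,0],
  [0,0,0,20,0,0,0],
  [0,0,0,15,0,0,0],
  [0,0,0,10,0,0,0],
  [0,0,0,0,0,0,0],
  [0,0,0,0,0,0,0],
])

```text
clock: 3.1
tool_pos: [0.6411, -0.0025, 0.0668]
eef_rot: [0.857, -0.516, 0.001, 0.004]
contact_force: [-0.2, 1.0, 0.3]
opening: 0.008
```

Run:
```python
from look import *
x,y=vis(-62,42,63); to(x,y,.055,-62)
for n in('top','side'): im=snap(n,n+'1.png')
a=cv2.imread('pics/top1.png')[175:300,235:385];b=cv2.imread('pics/side1.png')[190:315,235:385]
cv2.imwrite('pics/c1.png',cv2.resize(np.hstack([a,b]),None,fx=2.6,fy=2.6,interpolation=cv2.INTER_CUBIC))
```

```text
t 3.10 pos [ 0.6411 -0.0025  0.0668] ang -62.1 tool [-14.5  -7.6  11.7] rot [ 0.005 -0.006 -0.002] F [-0.2  1.   0.3] q [-0.01  0.93 -0.12  1.63  0.18  0.59 -1.32]
```

View pics/c1.png

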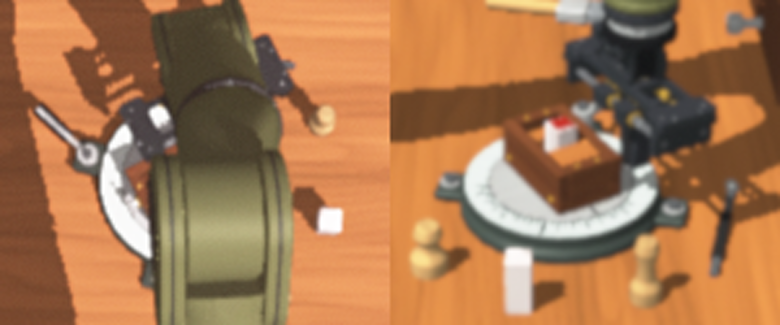

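>>> play_rows([
  [0,-8,0,4,0,0,0],
  [0,-5,0,4,0,0,0],
  [0,-1,0,3,0,0,0],
  [0,0,2,0,0,0,0],
  [0,0,2,0,0,0,0],
  [0,0,2,0,0,0,0],
  [0,0,0,0,0,0,0],
  [0,0,0,0,0,0,0],
])

```text
clock: 4.2
tool_pos: [0.6288, 0.0083, 0.0559]
eef_rot: [0.857, -0.516, 0.002, 0.003]
contact_force: [0.1, -0.1, 0.2]
opening: 0.005
```

```bash
cat >> look.py <<'E'
def loc():  # tool in axis frame
    s=r.get_state(); R=Ro.from_quat(s['eef_rot']).as_matrix(); v=s['tool_pos'][:2]-A0
    a=np.arctan2(R[1,0],R[0,0]); d=np.array([np.cos(a),np.sin(a)]); n=np.array([-d[1],d[0]])
    print('t %.2f ang %.1f along %.1f out %.1f z %.4f'%(s['clock'],np.degrees(a),v@d*1000,v@n*1000,s['tool_pos'][2]),'F',s['contact_force'].round(1),'M',s['moment'].round(2),'tilt',R[:2,2].round(3),'q7 %.2f'%s['q'][6])
E
python3 -c "from look import *;loc()"
```

```text
t 4.20 ang -62.1 along 41.0 out 49.7 z 0.0559 F [ 0.1 -0.1  0.2] M [-0.    0.02 -0.02] tilt [-0.    -0.008] q7 -1.34
```

>>> play_rows([
  [0,0,2,0,0,0,0],
  [0,2,2,0,0,0,0.04],
  [0,2,2,0,0,0,0.04],
  [0,2,2,0,0,0,0.04],
  [0,2,2,0,0,0,0.04],
  [0,2,2,0,0,0,0.04],
  [0,2,2,0,0,0,0.04],
  [0,0,0,0,0,0,0],
])

```text
clock: 5.2
tool_pos: [0.6231, -0.007, 0.0563]
eef_rot: [0.784, -0.621, 0.004, -0.0]
contact_force: [1.7, 1.4, -0.8]
opening: 0.006
```

Run:
```python
from look import *
loc()
snap('side','side2.png'); im=cv2.imread('pics/side2.png'); cv2.imwrite('pics/side2c.png',cv2.resize(im[190:315,235:385],None,fx=4.8,fy=4.8,interpolation=cv2.INTER_CUBIC))
```

```text
t 5.20 ang -76.8 along 40.7 out 49.4 z 0.0563 F [ 1.7  1.4 -0.8] M [ 0.27 -0.36  0.  ] tilt [ 0.007 -0.004] q7 -1.49
```

View pics/side2c.png

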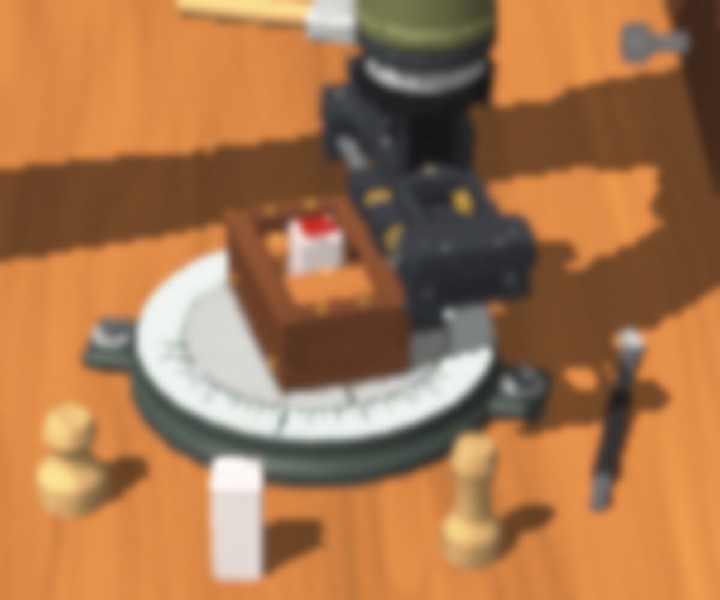

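```bash
cat >> look.py <<'E'
def pol(files,out):
    o=[]
    for n,f in files:
        p=polar(n,cv2.imread('pics/'+f),a0=-140,a1=-60,k=9)
        for a in range(-140,-60,10): cv2.putText(p,str(a),(int((a+140)*9),10),0,.35,(0,0,255),1); cv2.line(p,((a+140)*9,12),((a+140)*9,18),(0,0,255),1)
        o.append(p)
    cv2.imwrite('pics/'+out,np.vstack(o))
    return o
E
python3 -c "
from look import *
pol([('side','side0.png'),('side','side2.png')],'pol2.png')"
```

```text
(no output)
```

View pics/pol2.png

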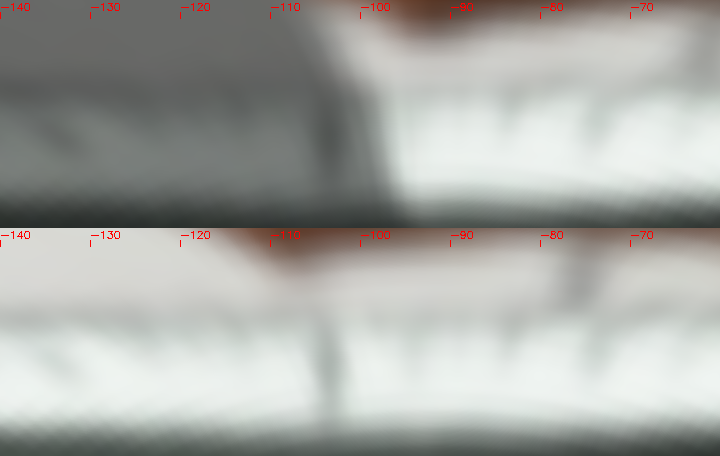

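>>> play_rows([
  [0,2,2,0,0,0,0.05],
  [0,2.5,2,0,0,0,0.05],
  [0,2.5,2,0,0,0,0.05],
  [0,2.5,2,0,0,0,0.05],
  [0,2.5,2,0,0,0,0.05],
  [0,2.5,2,0,0,0,0.05],
  [0,2,2,0,0,0,0.05],
  [0,0,0,0,0,0,0],
])

```text
clock: 6.25
tool_pos: [0.61, -0.0258, 0.0566]
eef_rot: [-0.654, 0.756, -0.004, 0.001]
contact_force: [1.9, 0.3, -0.8]
opening: 0.008
```

Run:
```python
from look import *
loc()
snap('side','side3.png'); pol([('side','side2.png'),('side','side3.png')],'pol3.png')
```

```text
t 6.25 ang -98.2 along 40.2 out 50.5 z 0.0566 F [ 1.9  0.3 -0.8] M [ 0.21 -0.3   0.04] tilt [ 0.008 -0.005] q7 -1.71
```

View pics/pol3.png

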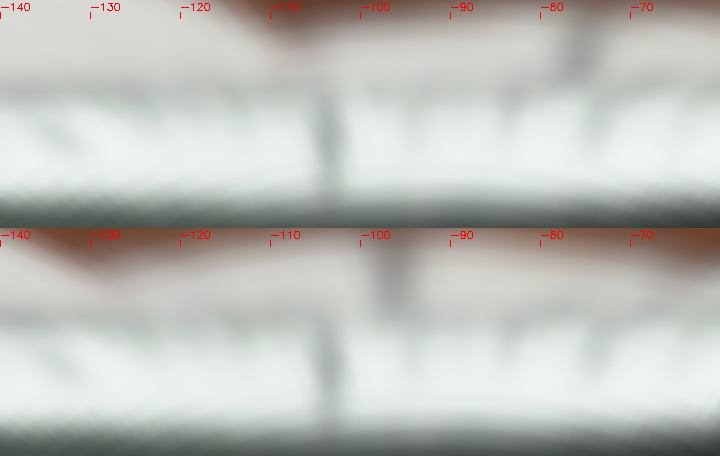

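>>> play_rows([
  [0,1.5,1.5,0,0,0,0.03],
  [0,1.5,1.5,0,0,0,0.03],
  [0,1.5,1.5,0,0,0,0.03],
  [0,0,0,0,0,0,0],
  [0,0,0,0,0,0,0],
  [0,0,0,0,0,0,0],
  [0,0,0,0,0,0,0],
  [0,0,0,0,0,0,0],
])

```text
clock: 7.3
tool_pos: [0.6049, -0.0299, 0.0566]
eef_rot: [-0.618, 0.786, -0.005, 0.002]
contact_force: [3.1, 0.5, -1.4]
opening: 0.003
```

Run:
```python
from look import *
loc()
snap('side','side4.png'); o=pol([('side','side3.png'),('side','side4.png')],'pol4.png')
for p in o:
    g=p.mean(2); 
    for a,b,nm in((60,76,'index'),(110,155,'zero')):
        q=g[a:b].mean(0); q=q-cv2.GaussianBlur(q[None].astype(np.float32),(0,0),40)[0]; s=slice(250,470) if nm=='index' else slice(290,370)
        w=np.clip(-q[s]-0.5*(-q[s]).max(),0,None); print(nm,-140+(np.arange(s.start,s.stop)*w).sum()/w.sum()/9)
```

```text
t 7.30 ang -103.7 along 40.4 out 50.2 z 0.0566 F [ 3.1  0.5 -1.4] M [ 0.19 -0.43  0.03] tilt [ 0.009 -0.005] q7 -1.76
index -96.17899192446092
zero -103.54032757481619
index -101.81888357295875
zero -103.5504197112559
```

View pics/pol4.png

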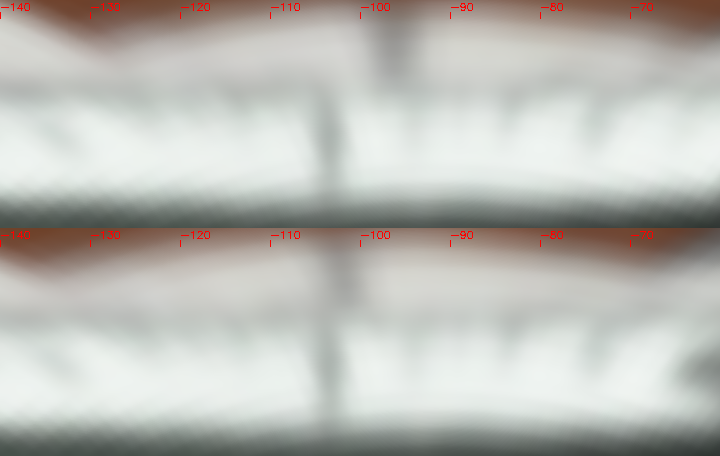

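>>> play_rows([
  [0,1,1.3,0,0,0,0.03],
  [0,0,0,0,0,0,0],
  [0,0,0,0,0,0,0],
  [0,0,0,0,0,0,0],
  [0,0,0,0,0,0,0],
  [0,0,0,0,0,0,0],
  [0,0,0,0,0,0,0],
  [0,0,0,0,0,0,0],
])

```text
clock: 8.35
tool_pos: [0.6035, -0.0311, 0.0566]
eef_rot: [-0.605, 0.796, -0.005, 0.002]
contact_force: [2.4, -0.2, -1.1]
opening: 0.005
```

```bash
cat >> look.py <<'E'
def meas(n,f,out):
    p=pol([(n,f)],out)[0]; g=p.mean(2)
    for a,b,nm in((60,76,'index'),(110,155,'zero')):
        q=g[a:b].mean(0); q=q-cv2.GaussianBlur(q[None].astype(np.float32),(0,0),40)[0]; s=slice(270,420) if nm=='index' else slice(290,370)
        w=np.clip(-q[s]-0.5*(-q[s]).max(),0,None); print(nm,-140+(np.arange(s.start,s.stop)*w).sum()/w.sum()/9)
E
python3 - <<'E'
from look import *
loc()
snap('side','side5.png'); meas('side','side5.png','pol5.png')
E
```

```text
t 8.35 ang -105.6 along 40.3 out 50.4 z 0.0566 F [ 2.4 -0.2 -1.1] M [ 0.07 -0.57  0.02] tilt [ 0.009 -0.005] q7 -1.78
index -104.26544172257388
zero -103.55806041653969
```

View pics/pol5.png

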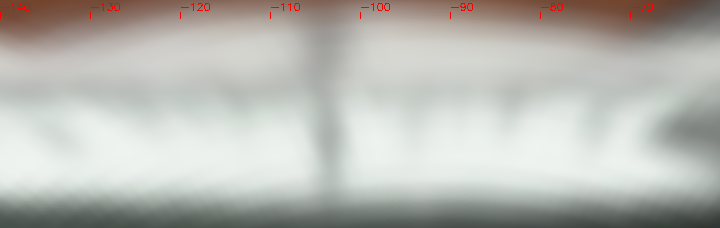

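>>> play_rows([
  [0,0,-4,0,0,0,0],
  [0,0,-10,0,0,0,0],
  [0,0,-10,-10,0,0,0],
  [0,0,0,-30,0,0,0],
  [0,0,0,-40,0,0,0],
  [0,0,0,-10,0,0,0],
  [0,0,0,0,0,0,0],
  [0,0,0,0,0,0,0],
])

```text
clock: 9.4
tool_pos: [0.6231, -0.0389, 0.1457]
eef_rot: [-0.604, 0.797, -0.001, -0.004]
contact_force: [0.3, 0.8, -0.2]
opening: 0.004
```

Run:
```python
from look import *
loc()
snap('side','side6.png'); meas('side','side6.png','pol6.png'); 
# lever geometry
yaw=-13.4; y=np.radians(yaw); ex=np.array([np.cos(y),np.sin(y)]); ey=np.array([-ex[1],ex[0]])
pv=A0+.121*ey; print('pivot',pv)
im=cv2.imread('pics/side6.png'); cv2.imwrite('pics/side6c.png',cv2.resize(im[190:315,235:385],None,fx=4.8,fy=4.8,interpolation=cv2.INTER_CUBIC))
```

```text
t 9.40 ang -105.7 along 42.5 out 71.5 z 0.1457 F [ 0.3  0.8 -0.2] M [0.05 0.02 0.05] tilt [-0.006 -0.006] q7 -1.78
index -104.24313347548816
zero -103.55686814083529
pivot [0.5937415  0.13900588]
```

View pics/pol6.png

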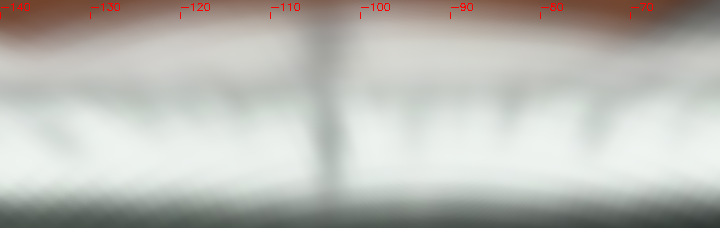

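View pics/side6c.png

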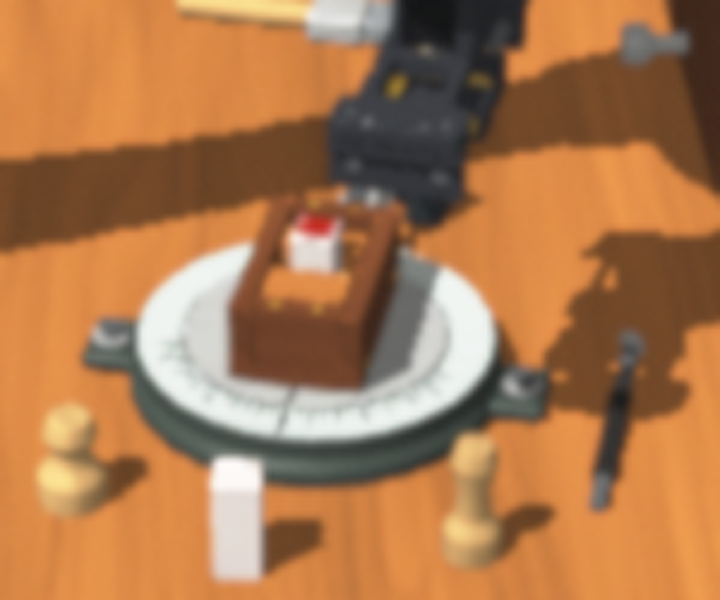

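```bash
cat >> look.py <<'E'
PV=np.array([.5925,.1385])
def lev(th,rad,off): # lever dir th deg; off on clockwise side
    t=np.radians(th); u=np.array([np.cos(t),np.sin(t)]); c=np.array([u[1],-u[0]]); return PV+rad/1000*u+off/1000*c
def lloc():
    s=r.get_state(); R=Ro.from_quat(s['eef_rot']).as_matrix(); a=np.arctan2(R[1,0],R[0,0]); th=a+np.pi/2
    u=np.array([np.cos(th),np.sin(th)]); c=np.array([u[1],-u[0]]); v=s['tool_pos'][:2]-PV
    print('t %.2f leverdir-equiv %.1f rad %.1f off %.1f z %.4f'%(s['clock'],np.degrees(th),v@u*1000,v@c*1000,s['tool_pos'][2]),'F',s['contact_force'].round(1),'M',s['moment'].round(2),'q',s['q'].round(2))
E
python3 -c "
from look import *
x,y=lev(44,55,40);print(x,y);to(x,y,.12,-46)"
```

```text
0.6598500238369858 0.14793261836169883
t 9.45 pos [ 0.6229 -0.0389  0.1456] ang -105.7 tool [-190.1   14.8   24.2] rot [ 0.008 -0.004 -1.041] F [ 0.1 -0.2  1. ] q [-0.06  0.81  0.08  1.65 -0.08  0.69 -1.78]
```

>>> play_rows([
  [0,-40,3,0,0,0,0],
  [0,-45,4,0,0,0,0],
  [0,-45,4,0,0,0,0],
  [0,-35,3,0,0,0,0],
  [0,-10,0,5,0,0,-0.15],
  [0,0,0,5,0,0,-0.17],
  [0,0,0,5,0,0,-0.17],
  [0,0,0,0,0,0,-0.17],
])

```text
clock: 10.45
tool_pos: [0.6512, 0.1381, 0.1165]
eef_rot: [0.835, -0.549, -0.008, 0.011]
contact_force: [-0.2, 0.6, -0.1]
opening: 0.009
```

```bash
python3 -c "
from look import *
x,y=lev(44,55,40);to(x,y,.12,-46)"
```

```text
t 10.45 pos [0.6512 0.1381 0.1165] ang -66.7 tool [ -5.6 -11.7  -3.9] rot [ 0.027  0.005 -0.36 ] F [-0.2  0.6 -0.1] q [-0.24  0.9  -0.07  1.5   0.08  0.77 -1.51]
```

>>> play_rows([
  [0,-3,-6,0,0.01,0,-0.12],
  [0,-3,-4,0,0.01,0,-0.12],
  [0,0,-2,5,0,0,-0.1],
  [0,0,0,10,0,0,-0.02],
  [0,0,0,10,0,0,0],
  [0,0,0,5,0,0,0],
  [0,0,0,0,0,0,0],
  [0,0,0,0,0,0,0],
])

```text
clock: 11.45
tool_pos: [0.654, 0.1478, 0.0767]
eef_rot: [0.922, -0.387, -0.009, 0.005]
contact_force: [-0.2, 0.4, -0.5]
opening: 0.005
```

```bash
python3 -c "
from look import *
x,y=lev(44,55,40);to(x,y,.032,-46);lloc()
a=snap('top','top7.png')[175:300,200:350];b=snap('side','side7.png')[170:295,240:390]
cv2.imwrite('pics/c7.png',cv2.resize(np.hstack([a,b])[:,:,::-1],None,fx=2.6,fy=2.6,interpolation=cv2.INTER_CUBIC))
meas('side','side7.png','pol7.png')
"
```

```text
t 11.45 pos [0.654  0.1478 0.0767] ang -45.5 tool [ 4.5 -5.  44.6] rot [0.017 0.012 0.009] F [-0.2  0.4 -0.5] q [-0.21  0.96 -0.17  1.51  0.2   0.72 -1.25]
t 11.45 leverdir-equiv 44.5 rad 50.4 off 36.5 z 0.0767 F [-0.2  0.4 -0.5] M [-0.02 -0.08  0.03] q [-0.21  0.96 -0.17  1.51  0.2   0.72 -1.25]
index -104.25344405033621
zero -103.55757240006096
```

View pics/c7.png

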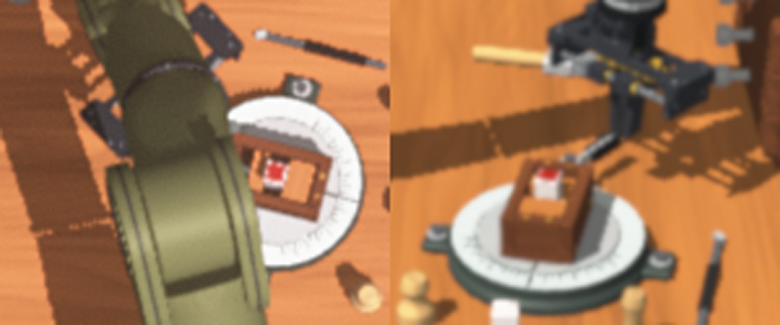

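>>> play_rows([
  [0,3,-3,5,0.01,0.01,0],
  [0,2,-2,10,0,0,0],
  [0,0,0,10,0,0,0],
  [0,0,0,9,0,0,0],
  [0,0,0,6,0,0,0],
  [0,0,0,2,0,0,0],
  [0,0,0,0,0,0,0],
  [0,0,0,0,0,0,0],
])

```text
clock: 12.55
tool_pos: [0.6615, 0.1477, 0.0319]
eef_rot: [0.922, -0.387, -0.002, 0.002]
contact_force: [0.6, 0.6, 0.9]
opening: 0.004
```

```bash
python3 -c "
from look import *
lloc()
meas('top','top7.png','pol7.png')
b=snap('side','side8.png')[190:290,260:380]
cv2.imwrite('pics/c8.png',cv2.resize(b[:,:,::-1],None,fx=5,fy=5,interpolation=cv2.INTER_CUBIC))
"
```

```text
t 12.55 leverdir-equiv 44.5 rad 55.7 off 41.8 z 0.0319 F [0.6 0.6 0.9] M [-0.01  0.02 -0.01] q [-0.21  1.02 -0.15  1.51  0.22  0.63 -1.26]
index -103.7931558847566
zero -103.78730343587031
```

View pics/pol7.png

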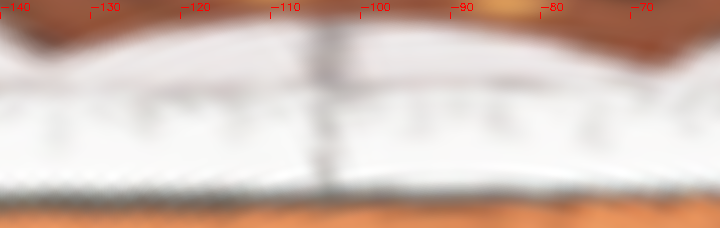

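View pics/c8.png

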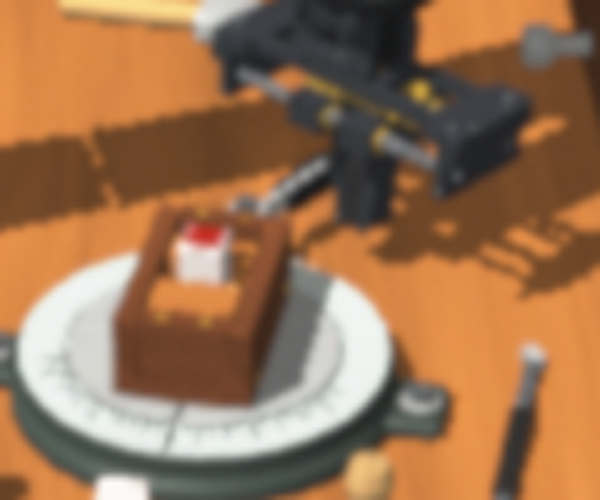

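>>> play_rows([
  [0,-5,0,0,0,0,0],
  [0,-4,0,0,0,0,0],
  [0,-3,0,0,0,0,0],
  [0,-3,-1,0,0,0,-0.05],
  [0,-3,-1.5,0,0,0,-0.06],
  [0,-3,-1.5,0,0,0,-0.06],
  [0,-3,-1.5,0,0,0,-0.06],
  [0,0,0,0,0,0,0],
])

```text
clock: 13.6
tool_pos: [0.6481, 0.1689, 0.0328]
eef_rot: [0.963, -0.271, -0.0, 0.002]
contact_force: [-0.1, -0.7, 0.1]
opening: 0.004
```

```bash
python3 -c "
from look import *
lloc()
b=snap('side','side9.png')[190:290,260:380]
cv2.imwrite('pics/c9.png',cv2.resize(b[:,:,::-1],None,fx=5,fy=5,interpolation=cv2.INTER_CUBIC))
meas('side','side9.png','pol9.png')
"
```

```text
t 13.60 leverdir-equiv 58.5 rad 54.9 off 31.6 z 0.0328 F [-0.1 -0.7  0.1] M [-0.04 -0.03 -0.01] q [-0.22  1.02 -0.2   1.54  0.3   0.62 -1.12]
index -104.22996575865031
zero -103.54869998545439
```

View pics/c9.png

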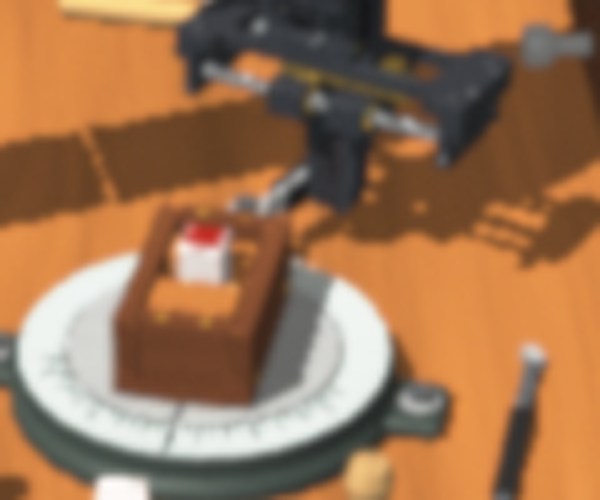

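>>> play_rows([
  [0,-4,0,0,0,0,0],
  [0,-4,-1,0,0,0,-0.04],
  [0,-4,-1.5,0,0,0,-0.05],
  [0,-4,-1.5,0,0,0,-0.05],
  [0,-4,-1.5,0,0,0,-0.05],
  [0,-4,-1.5,0,0,0,-0.05],
  [0,-4,-1.5,0,0,0,-0.05],
  [0,0,0,0,0,0,0],
])

```text
clock: 14.65
tool_pos: [0.6271, 0.1881, 0.0331]
eef_rot: [0.993, -0.12, 0.002, 0.003]
contact_force: [0.7, -1.5, -1.7]
opening: 0.005
```

```bash
python3 -c "
from look import *
lloc()
b=snap('side','side10.png')[190:290,260:380]
cv2.imwrite('pics/c10.png',cv2.resize(b[:,:,::-1],None,fx=5,fy=5,interpolation=cv2.INTER_CUBIC))
meas('side','side10.png','pol10.png')
"
```

```text
t 14.65 leverdir-equiv 76.2 rad 56.4 off 21.8 z 0.0331 F [ 0.7 -1.5 -1.7] M [-0.26 -0.35  0.05] q [-0.23  1.   -0.26  1.59  0.41  0.6  -0.95]
index -104.24730004692327
zero -103.56714534136115
```

View pics/c10.png

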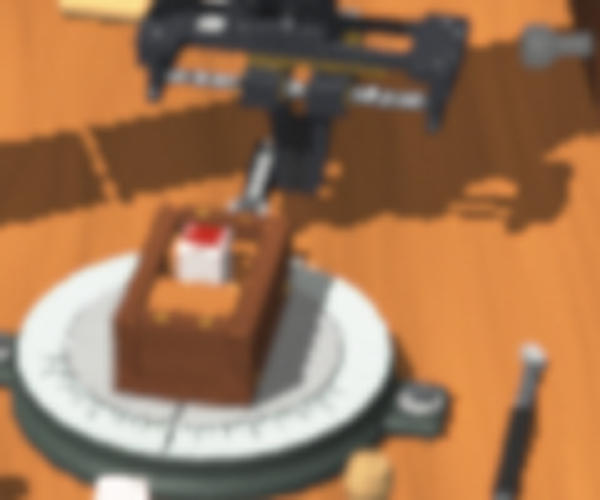

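>>> play_rows([
  [0,-3.5,-1.2,0,0,0,-0.06],
  [0,-3.5,-1.2,0,0,0,-0.06],
  [0,-3.5,-1.2,0,0,0,-0.06],
  [0,-3.5,-1.2,0,0,0,-0.06],
  [0,-3.5,-1.2,0,0,0,-0.06],
  [0,-3.5,-1.2,0,0,0,-0.06],
  [0,-3.5,-1.2,0,0,0,-0.06],
  [0,0,0,0,0,0,0],
])

```text
clock: 15.7
tool_pos: [0.6047, 0.1989, 0.0337]
eef_rot: [0.995, 0.103, 0.004, 0.002]
contact_force: [1.4, -0.3, -0.5]
opening: 0.004
```

```bash
python3 -c "
from look import *
lloc()
b=snap('side','side11.png')[190:290,260:380]
cv2.imwrite('pics/c11.png',cv2.resize(b[:,:,::-1],None,fx=5,fy=5,interpolation=cv2.INTER_CUBIC))
meas('side','side11.png','pol11.png')
"
```

```text
t 15.70 leverdir-equiv 101.9 rad 56.6 off 24.4 z 0.0337 F [ 1.4 -0.3 -0.5] M [-0.1  -0.31  0.03] q [-0.2   1.   -0.36  1.65  0.56  0.59 -0.67]
index -104.20718197625095
zero -103.55729785215274
```

View pics/c11.png

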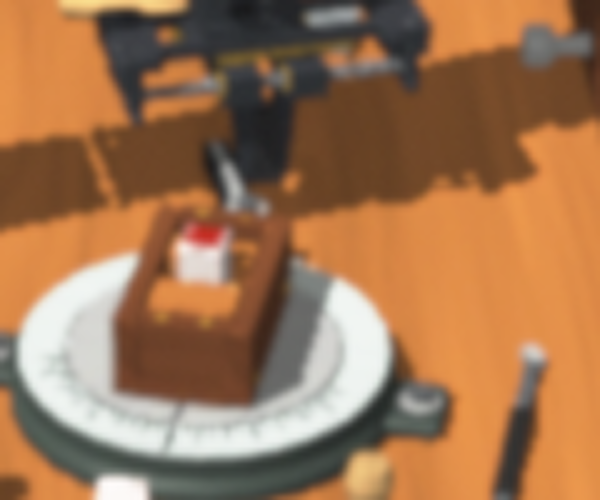

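>>> play_rows([
  [0,-3,-1,0,0,0,-0.04],
  [0,-3,-1,0,0,0,-0.04],
  [0,-3,-1,0,0,0,-0.04],
  [0,-3,-0.5,0,0,0,-0.03],
  [0,-3,0,0,0,0,0],
  [0,-3,0,0,0,0,0],
  [0,-3,0,0,0,0,0],
  [0,0,0,0,0,0,0],
])

```text
clock: 16.75
tool_pos: [0.5951, 0.2011, 0.0357]
eef_rot: [0.983, 0.184, 0.016, -0.002]
contact_force: [0.7, -0.6, -0.3]
opening: 0.003
```

```bash
python3 -c "
from look import *
lloc()
b=snap('side','side12.png')[190:290,260:380]
cv2.imwrite('pics/c12.png',cv2.resize(b[:,:,::-1],None,fx=5,fy=5,interpolation=cv2.INTER_CUBIC))
meas('side','side12.png','pol12.png')
"
```

```text
t 16.75 leverdir-equiv 111.2 rad 57.5 off 25.0 z 0.0357 F [ 0.7 -0.6 -0.3] M [-0.2  -0.39 -0.01] q [-0.2   0.98 -0.37  1.71  0.63  0.54 -0.59]
index -104.28841514947385
zero -103.55373576782965
```

View pics/c12.png

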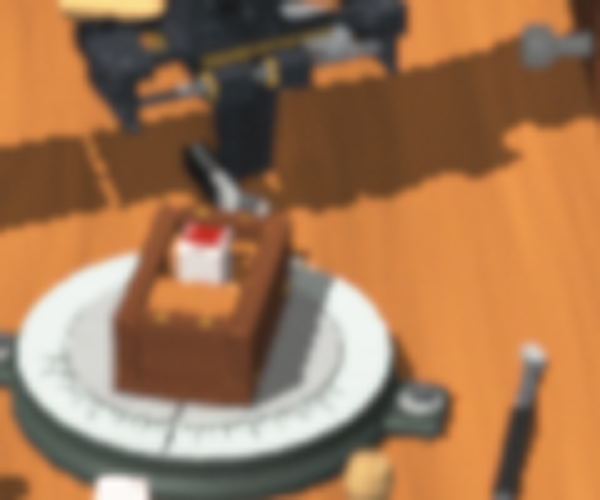

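>>> play_rows([
  [0,-4,0,1,0,0,0],
  [0,-5,0,1,0,0,0],
  [0,-5,0,1,0,0,0],
  [0,-5,0,0,0,0,0],
  [0,-5,0,0,0,0,0],
  [0,-5,0,0,0,0,0],
  [0,-5,0,0,0,0,0],
  [0,-5,0,0,0,0,0],
])

```text
clock: 17.8
tool_pos: [0.5942, 0.2025, 0.0399]
eef_rot: [0.981, 0.184, 0.053, -0.016]
contact_force: [13.6, 2.4, -6.4]
opening: 0.009
```

```bash
python3 -c "
from look import *
lloc()
b=snap('side','side13.png')[190:290,260:380]
meas('side','side13.png','pol13.png')
# lever direction expected at 1.2 rad in the side view
for v in (1.0,1.1,1.2):
    th=-13.4+55+np.degrees(v); p=proj('side',np.r_[lev(th,84,0),.047]); print(v,(p-[260,190])*5)
print((proj('side',np.r_[PV,.053])-[260,190])*5)
cv2.imwrite('pics/c13.png',cv2.resize(b[:,:,::-1],None,fx=5,fy=5,interpolation=cv2.INTER_CUBIC))
"
```

```text
t 17.80 leverdir-equiv 111.2 rad 59.0 off 24.8 z 0.0399 F [13.6  2.4 -6.4] M [ 0.33 -2.55 -0.05] q [-0.22  0.95 -0.32  1.79  0.69  0.4  -0.66]
index -104.24652672736597
zero -103.55459655024568
1.0 [[217.8574565  136.42479208]]
1.1 [[204.24918292 138.01810489]]
1.2 [[191.00203989 140.29565527]]
[[245.07113604 199.7208753 ]]
```

View pics/c13.png

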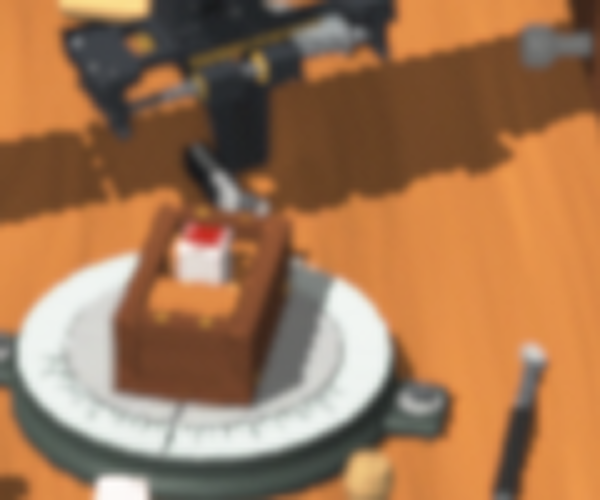

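>>> play_rows([
  [0,4,0,0,0,0,0],
  [0,8,0,0,0,0,0],
  [0,12,0,0,0,0,0],
  [0,12,0,0,0,0,0],
  [0,0,0,-15,0,0,0],
  [0,0,0,-30,0,0,0],
  [0,0,0,-40,0,0,0],
  [0,0,0,-40,0,0,0],
])

```text
clock: 18.85
tool_pos: [0.6087, 0.2099, 0.1693]
eef_rot: [0.981, 0.187, 0.044, -0.015]
contact_force: [0.7, 0.2, 0.1]
opening: 0.005
```

>>> play_rows([
  [0,10,-10,-30,0,0,0],
  [0,10,-30,-20,0,0,0],
  [0,10,-40,-10,0,0,0],
  [0,10,-40,0,0,0,0],
  [0,0,-30,0,0,0,0],
  [0,0,-10,0,0,0,0],
  [0,0,0,0,0,0,0],
  [0,0,0,0,0,0,0],
])

```text
clock: 19.85
tool_pos: [0.579, 0.37, 0.2465]
eef_rot: [0.981, 0.186, 0.045, -0.014]
contact_force: [0.8, 0.1, 0.4]
opening: 0.004
```

```bash
python3 -c "
from look import *
lloc()
a=snap('top','top14.png')[160:285,220:370];b=snap('side','side14.png')[190:315,240:390]
cv2.imwrite('pics/c14.png',cv2.resize(np.hstack([a,b])[:,:,::-1],None,fx=2.6,fy=2.6,interpolation=cv2.INTER_CUBIC))
meas('side','side14.png','pol14.png');meas('top','top14.png','pol14t.png')
"
```

```text
t 19.85 leverdir-equiv 111.4 rad 220.4 off 71.9 z 0.2465 F [0.8 0.1 0.4] M [-0.05 -0.06  0.01] q [-0.38  0.76 -0.52  1.44  0.46  0.96 -0.64]
index -104.2442794310607
zero -103.55443237233007
index -103.76093440101845
zero -103.76721129451445
```

View pics/c14.png

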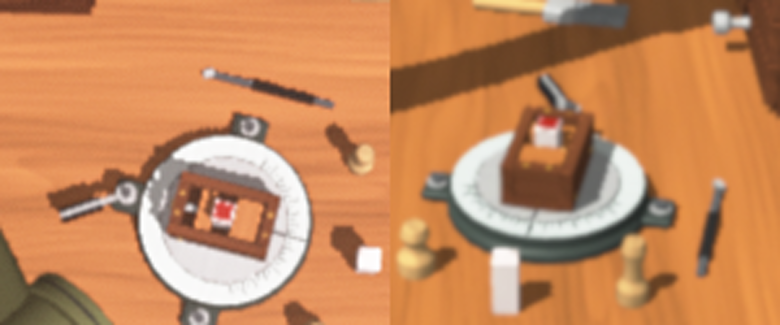

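```bash
python3 -c "
from look import *
print(np.abs(r.get_state()['qd']).max()); r.finish_job()"
```

```text
0.0036210911792148603
the job is handed in; nothing more can be done
```

I turned the vise clockwise about 41.5° by pushing its counter-clockwise side with shut fingertips until the index mark met the zero line. I then backed off and pushed the lock lever counter-clockwise to its stop. The job was handed in at about 20 s with the hand clear and at rest; it reports no verdict.

- **Index mark:** with the lever locked, the top view shows it on the zero line to within 0.1°. The side view reads about 0.7° past it, roughly 1 mm at the rim. The two views disagree slightly, but both are inside the allowed 3.3 mm (2.4°), and the reading did not change while the lever was pushed.
- **Lock lever:** it did not move under a last push of about 14 N. In the side view its tip sits about where 1.2 rad should be. A rough reading of its direction in the top view gave about 109°, where 110.4° is expected at the stop and 104.6° at 1.1 rad.
- **Other things:** nothing was gripped. In the pictures I saw no change to the seal or key, and the loose things near the base look unmoved. I did not measure them or re-check the phone, jar and brush.

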